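# Nip up the loose plug on the watch-case test pot

### The job

One of the two air-test pots on the watch repairer's bench has its tapered plug, the one with the red wing, left loose. Turn the red wing clockwise until the plug goes snug and drags its orange pointer into the green band, but not past it, then let go and leave it tight. Leave the plug with the blue wing alone.

Things in the scene. Friction and masses are not known exactly. Their poses are not given: they have to be found in the camera images.
- red_wing (a point): Centre of the loose plug's red wing: upright bar 50 mm long (x), 12 thick (y), 34 high (z up), on a brass neck 22 across over the centre of a fixed aluminium pot 52 high, 128 across. It lies 35 mm above the pot's flat top, 87 above the bench. Wing turns about the vertical through this point, never rises or sinks; easy (0.02 N m) until the taper bites. Pinch its thickness from above.
- red_ring (a joint): Turn (rad, clockwise from above) of the flat ring with orange pointer at the red plug's foot on the pot's top; 0 at start, at the white mark. It stands still while the plug runs free; once the taper bites, the plug drags it round against 0.15 to 0.25 N m, and it stays where left. Painted green band: 0.17 to 0.52; then a black band, too tight. Ring 44 mm across, 3 high; pointer tip 44 from axis.
- red_plug (a joint): How far the red-winged plug is from biting (rad): negative while loose (-1.0 to -0.3 at the start, different every time), growing to 0 as the wing is turned clockwise seen from above; it stays at 0 while the wing drags the pointer ring round.
- blue_plug (a joint): Turn (rad, clockwise from above) of the blue-winged plug and its pointer on the other pot of the same shape and size; 0 at the start. It is already tight, its pointer in the green band. A bystander.
There are look-alikes about, which are no part of the job. Leave any pink look-alike of the part that bears red_wing alone.

How it is judged:
By the outcome, as a careful person would: the job done as asked, in the order asked, and still so for the second after the job is handed in, with the robot touching nothing.
It also fails if it takes over 35 s, if anything falls off the work surface, if the arm or the gripper's body presses on something with over 40 N, if the wrist force passes 120 N, or if a joint passes its speed limit or range.

### The arm

A 6-joint arm with a two-finger parallel gripper is mounted at the origin on the work surface. World frame = base frame: x ahead of the robot, y to its left, z up, the work surface at z = 0. Lengths are in mm, angles in rad, forces in N, time in s.
With the tool pointing down it reaches from about 275 to 1000 mm from the base axis. Payload 8.4 kg.
Tool frame: the origin (TCP) lies at the centre of the arm's flange, where the gripper is bolted on; the fingertips stand r.tip_extent ahead of it and the grasp point (between the pads) lies 155 mm ahead of it (r.tip_extent is the distance from the TCP to the fingertips, in mm); z points along the fingers, y is the direction in which the jaws open and shut (so a half turn about z gives the same grasp; the last joint's range is limited). The gripper opens to 85 mm and grips with 20 to 120 N. Pads are 22 mm wide; open, the fingers measure 114 mm over their backs; the gripper's body (76 mm by 85 mm) begins 54 mm behind the grasp point. The pads swing forward as they close: fully open they stand 13 mm farther back than shut.
Start: joints at [1.318, 0.353, 1.633, -0, 1.155, -0.002], TCP at [155.111, 605.45, 404.681] pointing down, gripper open.
Joint ranges: [-2.63, 2.63], [-0.92, 2.1], [0.06, 2.66], [-1.3, 4.44], [0, 2.69], [-3.02, 3.02]. Speed limits (rad/s): [2.22, 2.22, 2.79, 3.14, 3.14, 3.14].

### API

Orientations are given as [roll, pitch, yaw] about the fixed x, y, z axes, in that order (R = Rz(yaw) Ry(pitch) Rx(roll)).
In Python, from rig import sense, grab_frame, job, r gives the robot as it stands. The module is installed in compiled form; this text tells all that it offers.
- The arm moves only by the shell command python3 -m creep 'ROWS' [FORCE]. ROWS is JSON, a list of rows, each a list of 7 numbers: the turn, a rotation vector about the tool's x, y, z in rad, then the shift along the tool's x, y, z in mm, then the closure, from 0 (fully open) to 1 (shut). In form: [[wx, wy, wz, dx, dy, dz, fingers], ...]. A call has 1 to 10 rows; each row shifts and turns the pose as measured when the row begins, along the tool's axes as they then stand; what a row does not reach is not made up. A row lasts 1/12 s, in which the tool goes at most 41.7 mm and 7.16 degrees, less where a joint would pass 70% of its speed; a pose out of reach is approached as far as the arm can. A call with a gripper value outside its range is refused whole. The fingers move at their own pace and stop on an object; FORCE is the grip in N (left out, the last holds). Time passes only in rows, so rows that do not move let the fingers close. It gives the time, the measured TCP pose, the force and the opening at its end, in the units of the state.
- sense(): the state, without advancing time (a new reading comes with each control period).
- grab_frame(name): name is "side" or "top"; returns a dict with "color" (420x560x3 uint8, red, green, blue), "mtx" (3x3 intrinsics, pixels), "distortion" ([k1, k2, p1, p2, k3] as OpenCV has them; the pictures are not rectified), "T" (4x4, takes a point from camera to world coordinates). Camera axes: x right, y down, z forward; pixel columns grow to the right and rows downward; lengths in mm; the calibration is good to about 2 mm. A picture is of the moment at which its call begins. There is no depth.
- job.sign_off(): hands the job in, once; it reports no verdict.
The state is a dict: "clock": time; "qpos": joint angles; "qvel": joint speeds; "joint_efforts": joint torques, N m; "eef_pos": TCP position; "tcp_rot": TCP orientation; "contact_force": force on the tool from outside, world axes, zero at the start; "wrist_torque": the same for the moment, N m; "opening": opening from 0.0 (shut) to 1.0 (fully open).
Only numpy, scipy, OpenCV 4.12 (cv2) and the standard library are available. Lean on these libraries where they do the work, as an engineer would, in place of code of your own. Each camera call takes 0.05 s, during which the arm holds its last target.

## Working session

There is one attempt and no reset: what is moved stays moved. The work goes in short steps, Python scripts to look and compute and a shell command to move; the robot and the scene stay as the last step left them, time stands still between calls to the robot, and variables do not carry over. Pictures are saved under pics/ and viewed, and the job is handed in when it is done.

```bash
mkdir -p pics
python3 - <<'E'
from rig import sense, grab_frame, job, r
import cv2
s=sense(); print({k:s[k] for k in('clock','qpos','eef_pos','tcp_rot','contact_force','wrist_torque','opening')}, r.tip_extent)
for n in('side','top'):
    f=grab_frame(n); cv2.imwrite(f'pics/{n}0.png',f['color'][:,:,::-1]); print(f['mtx'],f['distortion'],f['T'])
E
```

```text
{'clock': 0.0, 'qpos': array([ 1.31760399e+00,  3.53658136e-01,  1.63412771e+00,  3.14360798e-05,
        1.15517779e+00, -2.43450685e-03]), 'eef_pos': array([155.04550054, 605.22838344, 403.95801981]), 'tcp_rot': array([-3.14022175e+00, -3.20799637e-05,  2.89082209e+00]), 'contact_force': array([-0.35951846,  0.24931305, -0.18469751]), 'wrist_torque': array([-0.04062902,  0.03420777,  0.03009384]), 'opening': 0.9976759900602501} 173.4
[[385.8719832    0.         285.46571035]
 [  0.         385.8719832  209.44906165]
 [  0.           0.           1.        ]] [-0.08608879  0.          0.          0.          0.        ] [[ 9.79185884e-01 -1.15388926e-01  1.66974251e-01  2.91971601e+02]
 [-2.02938921e-01 -5.43288968e-01  8.14648938e-01 -6.41278472e+02]
 [-3.28619740e-03 -8.31578314e-01 -5.55397793e-01  5.29229918e+02]
 [ 0.00000000e+00  0.00000000e+00  0.00000000e+00  1.00000000e+00]]
[[545.64805737   0.         281.18494849]
 [  0.         545.64805737 204.90079589]
 [  0.           0.           1.        ]] [-0.00754814  0.          0.          0.          0.        ] [[-2.70032821e-02 -9.80753687e-01  1.93372771e-01  1.90061853e+02]
 [-9.99561669e-01  2.88398408e-02  6.68829712e-03 -9.49141256e+00]
 [-1.21364120e-02 -1.93107404e-01 -9.81102563e-01  1.23987202e+03]
 [ 0.00000000e+00  0.00000000e+00  0.00000000e+00  1.00000000e+00]]
```

View pics/side0.png

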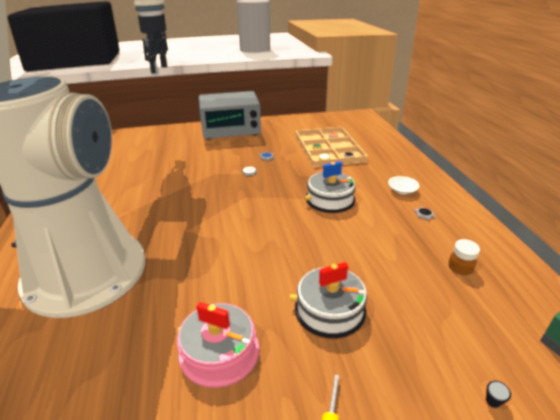

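View pics/top0.png

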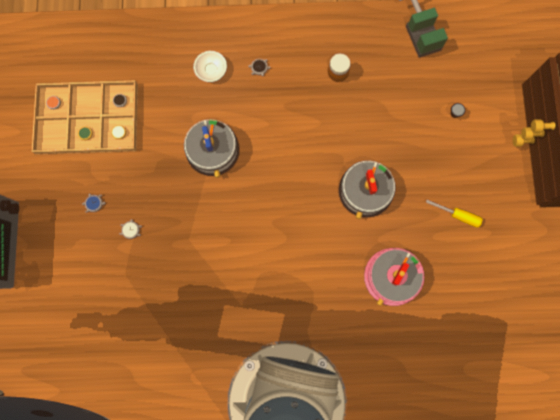

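The side view shows the white-banded pot with a red wing at (333,274), the blue one at (332,170), and the pink look-alike at (213,315). In the top view the target wing is at about (371,181), and the pink one at (401,272) is to be left alone.

```bash
cat > h.py <<'E'
from rig import sense, grab_frame, job, r
import cv2, numpy as np
def ray(f,uv):
    n=cv2.undistortPoints(np.array(uv,float).reshape(-1,1,2),f['mtx'],f['distortion']).reshape(-1,2)
    d=np.c_[n,np.ones(len(n))]@f['T'][:3,:3].T
    return f['T'][:3,3],d
def plane(f,uv,z):
    o,d=ray(f,uv); return o+d*((z-o[2])/d[:,2])[:,None]
def tri(f1,u1,f2,u2):
    A=np.zeros((3,3));b=np.zeros(3);L=[]
    for f,u in((f1,u1),(f2,u2)):
        o,d=ray(f,[u]);d=d[0]/np.linalg.norm(d[0]);P=np.eye(3)-np.outer(d,d);A+=P;b+=P@o;L.append((o,P))
    x=np.linalg.solve(A,b); return x,[np.linalg.norm(P@(x-o)) for o,P in L]
def proj(f,p):
    Ti=np.linalg.inv(f['T']); return cv2.projectPoints(np.array(p,float).reshape(-1,1,3),cv2.Rodrigues(Ti[:3,:3])[0],Ti[:3,3],f['mtx'],f['distortion'])[0].reshape(-1,2)
def hsv(f): return cv2.cvtColor(f['color'],cv2.COLOR_RGB2HSV)
def red(f):
    h=hsv(f); return (((h[...,0]<4)|(h[...,0]>175))&(h[...,1]>215)&(h[...,2]>90)).astype(np.uint8)
def blobs(m,amin=8):
    n,l,s,c=cv2.connectedComponentsWithStats(m); return [(i,s[i],c[i],l) for i in range(1,n) if s[i][4]>=amin]
E
python3 - <<'E'
from h import *
for n in('side','top'):
    f=grab_frame(n)
    for i,s,c,l in blobs(red(f)): print(n,s,c.round(1), cv2.minAreaRect(np.argwhere(l==i)[:,::-1].astype(np.float32)))
    (u,v)={'side':(333,290),'top':(370,187)}[n]
    c=f['color'][v-45:v+45,u-50:u+50,::-1]; cv2.imwrite(f'pics/{n}z.png',cv2.resize(c,None,fx=6,fy=6,interpolation=cv2.INTER_CUBIC))
E
```

```text
side [321 264  26  21 350] [332.8 274.1] ((333.3000183105469, 273.4000244140625), (14.862703323364258, 29.409177780151367), 71.56504821777344)
side [197 304  31  23 362] [212.8 316.7] ((212.1000213623047, 315.7000427246094), (34.15259552001953, 13.914020538330078), 18.43494987487793)
top [368 170   5   9  19] [369.3 173.7] ((370.0, 174.0), (4.0, 8.0), 0.0)
top [370 184   7   8  30] [373. 187.] ((372.94232177734375, 187.21156311035156), (7.452413558959961, 5.295135498046875), 78.69007110595703)
top [400 264   8   7  33] [404.2 266.8] ((404.0000305175781, 267.0), (5.366562843322754, 7.155416965484619), 26.56505012512207)
top [393 275   8   9  43] [396.8 279.7] ((396.9000244140625, 279.70001220703125), (4.919349670410156, 8.497057914733887), 26.56505012512207)
```

View pics/sidez.png

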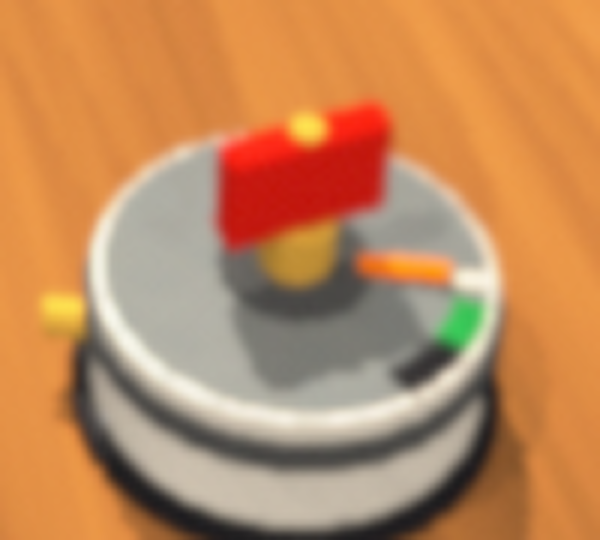

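View pics/topz.png

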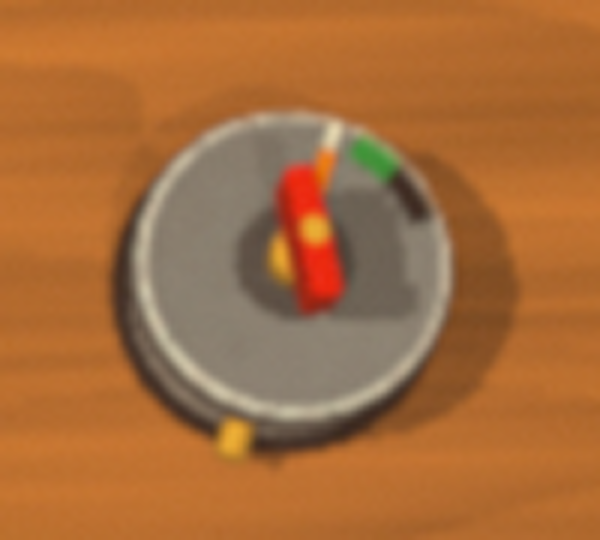

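The side close-up shows the wing's brass top dot at about (334.3,266.3), and the top close-up at (372.3,180.3). The pointer is on the white mark, with green clockwise of it.

Run:
```python
from h import *
fs=grab_frame('side');ft=grab_frame('top')
a=np.array([334.3,266.3])-.4;b=np.array([372.3,180.3])-.4
print(tri(fs,a,ft,b), plane(ft,[b],104),plane(fs,[a],104))
# pot rim in top view: ellipse of flat top at z=52 -> crop extents
rim=np.array([[143,265],[445,265],[293,118],[293,414]])/6+[320,142]-.4
P=plane(ft,rim,52);print(P.round(1),P[:2].mean(0),P[2:].mean(0))
e=np.array([[298,172],[330,293]])/6+[320,142]-.4
E=plane(ft,e,104);d=E[0]-E[1];print('wing top',E,np.linalg.norm(d),np.degrees(np.arctan2(d[1],d[0])))
e=np.array([[228,155],[380,115]])/6+[283,245]-.4
E=plane(fs,e,104);d=E[1]-E[0];print('wing side',E,np.linalg.norm(d),np.degrees(np.arctan2(d[1],d[0])))
for nm,f,pts in(('top',ft,{'white':(332,135),'orange':(324,165),'green':(376,158),'black':(412,195)}),):
  for k,p in pts.items():
    q=plane(f,[np.array(p)/6+[320,142]-.4],52)[0]-P.mean(0);print(k,q.round(1),np.degrees(np.arctan2(q[1],q[0])))
s=sense();print(s['clock'])
```

```text
(array([ 462.85555757, -196.97465448,  104.61326588]), [np.float64(0.320436474660493), np.float64(0.3204364746603912)]) [[ 462.67604284 -197.0211844   104.        ]] [[ 463.44271176 -196.28995515  104.        ]]
[[ 463.6 -141.4   52. ]
 [ 460.3 -253.5   52. ]
 [ 518.5 -200.4   52. ]
 [ 405.7 -193.8   52. ]] [ 461.93740143 -197.44247046   52.        ] [ 462.07229415 -197.10440719   52.        ]
wing top [[ 484.06654386 -192.64214353  104.        ]
 [ 439.47234812 -201.39388668  104.        ]] 45.44486001954293 11.103352512831655
wing side [[ 439.23933179 -202.12937655  104.        ]
 [ 484.37489014 -195.50912381  104.        ]] 45.6184871998723 8.344352421414744
white [ 49.4 -17.3   0. ] -19.289888527906843
orange [ 37.9 -13.6   0. ] -19.745859595906243
green [ 40.  -33.2   0. ] -39.6510622052922
black [ 25.4 -45.7   0. ] -60.93458761868461
0.3
```

```bash
python3 -m creep '[[0,0,0,-20,-28,0,0],[0,0,0,-20,-28,0,0],[0,0,0,-20,-28,0,0],[0,0,0,-20,-28,0,0],[0,0,0,-20,-28,0,0],[0,0,0,-20,-28,0,0],[0,0,0,-20,-28,0,0],[0,0,0,-20,-28,0,0],[0,0,0,-20,-28,0,0],[0,0,0,-20,-28,0,0]]' 80 && python3 -m creep '[[0,0,0,-20,-28,0,0],[0,0,0,-20,-28,0,0],[0,0,0,-20,-28,0,0],[0,0,0,-20,-28,0,0],[0,0,0,-20,-28,0,0],[0,0,0,-20,-28,0,0],[0,0,0,-20,-28,0,0],[0,0,0,-20,-28,0,0],[0,0,0,-20,-28,0,0],[0,0,0,-20,-28,0,0]]'
cat >> h.py <<'E'
def st(tx=462.5,ty=-197.0,tz=None,tyaw=None):
    s=sense(); p=s['eef_pos'];y=s['tcp_rot'][2]
    x=np.array([np.cos(y),np.sin(y)]);v=np.array([np.sin(y),-np.cos(y)]);d=np.array([tx,ty])-p[:2]
    print('t',s['clock'],'pos',p.round(1),'rpy',np.degrees(s['tcp_rot']).round(2),'q6',s['qpos'][5].round(2),'F',s['contact_force'].round(1),'M',s['wrist_torque'].round(3),'open',round(s['opening'],3))
    print('tool dx,dy',(x@d).round(1),(v@d).round(1))
E
python3 -c "from h import *;st()"
```

```text
clock: 1.13
eef_pos: [280.8, 276.6, 402.6]
tcp_rot: [3.138, 0.0, 2.899]
contact_force: [1.3, -0.6, 0.1]
opening: 1.001
clock: 1.97
eef_pos: [409.3, -60.4, 404.3]
tcp_rot: [3.133, 0.008, 2.901]
contact_force: [1.0, 0.2, 0.5]
opening: 1.0
t 1.9667 pos [409.3 -60.4 404.3] rpy [179.53   0.48 166.23] q6 -1.49 F [1.  0.2 0.5] M [ 0.047 -0.009  0.024] open 1.0
tool dx,dy -84.2 -120.0
```

```bash
python3 -m creep '[[0,0,0,-21,-30,0,0],[0,0,0,-21,-30,0,0],[0,0,0,-21,-30,0,0],[0,0,0,-16,-22,0,0],[0,0,-0.083,0,0,0,0],[0,0,-0.083,0,0,0,0],[0,0,-0.083,0,0,0,0],[0,0,-0.083,0,0,0,0],[0,0,-0.083,0,0,0,0],[0,0,0,0,0,0,0]]' 80
python3 -c "from h import *;st()"
```

```text
clock: 2.8
eef_pos: [462.2, -204.7, 404.5]
tcp_rot: [3.141, 0.014, -2.958]
contact_force: [-1.1, 0.6, 0.2]
opening: 0.998
t 2.8 pos [ 462.2 -204.7  404.5] rpy [ 179.97    0.83 -169.49] q6 -2.18 F [-1.1  0.6  0.2] M [ 0.039 -0.033 -0.015] open 0.998
tool dx,dy -1.7 7.5
```

```bash
python3 -m creep '[[0,0.014,0,-1.7,7.5,0,0],[0,0,0,0,0,25,0],[0,0,0,0,0,25,0],[0,0,0,0,0,25,0],[0,0,0,0,0,15,0],[0,0,0,0,0,0,0]]' 80
python3 - <<'E'
from h import *
st()
f=grab_frame('side');cv2.imwrite('pics/s1.png',cv2.resize(f['color'][150:350,220:440,::-1],None,fx=3,fy=3,interpolation=cv2.INTER_CUBIC))
E
```

```text
clock: 3.3
eef_pos: [463.5, -194.5, 313.8]
tcp_rot: [-3.139, 0.002, -2.975]
contact_force: [-1.1, 0.8, 0.4]
opening: 0.999
t 3.3 pos [ 463.5 -194.5  313.8] rpy [-1.7987e+02  9.0000e-02 -1.7048e+02] q6 -2.14 F [-1.1  0.8  0.4] M [ 0.034 -0.017 -0.015] open 0.999
tool dx,dy 1.4 -2.3
```

View pics/s1.png

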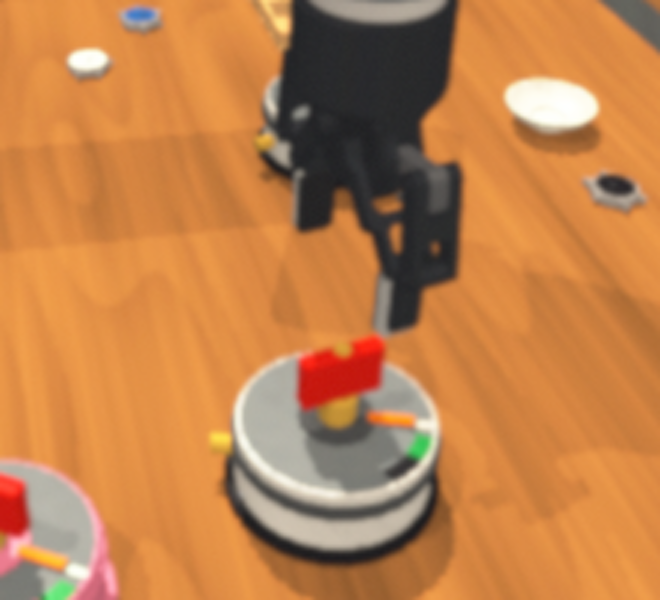

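The gripper stands centred above the wing, with one finger on each side of it, and the pointer is still on white (crop (395,420)). I'll descend, close and re-check.

```bash
python3 -m creep '[[0,0,0,1.4,-2.3,20,0],[0,0,0,0,0,20,0],[0,0,0,0,0,20,0],[0,0,0,0,0,10,0],[0,0,0,0,0,0,0]]' 80
python3 -c "from h import *;st()"
```

```text
clock: 3.77
eef_pos: [466.4, -197.2, 248.9]
tcp_rot: [-3.134, 0.009, -2.981]
contact_force: [-0.4, 0.1, 0.4]
opening: 1.001
t 3.7667 pos [ 466.4 -197.2  248.9] rpy [-179.58    0.5  -170.81] q6 -2.13 F [-0.4  0.1  0.4] M [-0.029  0.031 -0.024] open 1.001
tool dx,dy 3.8 0.8
```

```bash
python3 -m creep '[[-0.007,0.008,0,3.6,0.8,4,0],[0,0,0,0,0,0,0]]' 80
python3 -c "from h import *;st();st()"
```

```text
clock: 3.93
eef_pos: [463.3, -197.0, 246.4]
tcp_rot: [-3.141, 0.001, -2.982]
contact_force: [-0.6, 0.2, 0.1]
opening: 1.001
t 3.9333 pos [ 463.3 -197.   246.4] rpy [-1.7998e+02  5.0000e-02 -1.7086e+02] q6 -2.14 F [-0.6  0.2  0.1] M [-0.01   0.002 -0.014] open 1.001
tool dx,dy 0.8 0.1
t 3.9333 pos [ 463.3 -197.   246.4] rpy [-1.7998e+02  5.0000e-02 -1.7086e+02] q6 -2.14 F [-0.6  0.2  0.1] M [-0.01   0.002 -0.014] open 1.001
tool dx,dy 0.8 0.1
```

```bash
python3 -m creep '[[0,0,0,0.8,0,0,1],[0,0,0,0,0,0,1],[0,0,0,0,0,0,1],[0,0,0,0,0,0,1],[0,0,0,0,0,0,1],[0,0,0,0,0,0,1],[0,0,0,0,0,0,1],[0,0,0,0,0,0,1]]' 80
python3 - <<'E'
from h import *
st()
f=grab_frame('side');cv2.imwrite('pics/s2.png',cv2.resize(f['color'][190:350,240:430,::-1],None,fx=3.5,fy=3.5,interpolation=cv2.INTER_CUBIC))
E
```

```text
clock: 4.6
eef_pos: [463.6, -196.8, 250.7]
tcp_rot: [-3.14, 0.006, -2.984]
contact_force: [0.4, -2.7, -4.4]
opening: 0.124
t 4.6 pos [ 463.6 -196.8  250.7] rpy [-179.93    0.33 -170.98] q6 -2.14 F [ 0.4 -2.7 -4.4] M [-0.645 -0.103 -0.006] open 0.124
tool dx,dy 1.1 -0.1
```

View pics/s2.png

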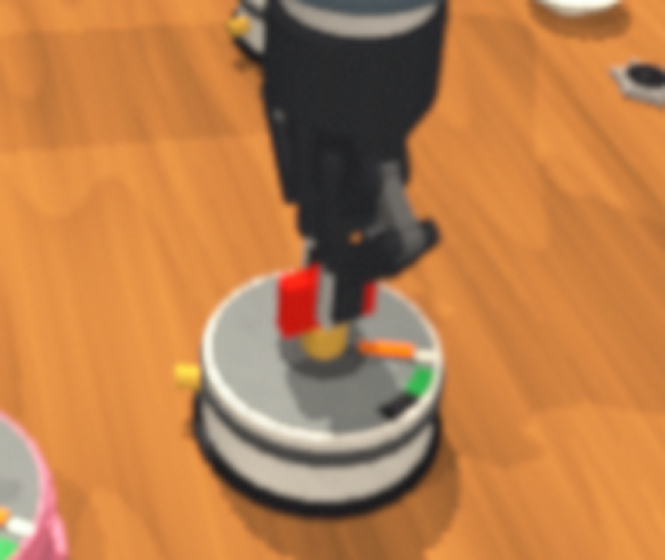

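The pads are on the wing (crop (330,300)) and the pointer hasn't moved. Now I'll turn clockwise, short of the earliest possible bite.

```bash
python3 -m creep '[[0,0,0.06,0,0,0.5,1],[0,0,0.06,0,0,0.5,1],[0,0,0.06,0,0,0.5,1],[0,0,0.06,0,0,0.5,1],[0,0,0,0,0,0.5,1]]' 80
python3 -c "from h import *;st()"
```

```text
clock: 5.07
eef_pos: [463.6, -197.3, 250.5]
tcp_rot: [-3.14, 0.006, 3.049]
contact_force: [-2.8, 3.1, 8.2]
opening: 0.127
t 5.0667 pos [ 463.6 -197.3  250.5] rpy [-179.94    0.32  174.67] q6 -1.88 F [-2.8  3.1  8.2] M [ 0.395  0.385 -0.091] open 0.127
tool dx,dy 1.2 0.2
```

```bash
for i in 1 2 3; do python3 -m creep '[[0,0,0.05,0,0,0,1],[0,0,0,0,0,0,1]]' 80 >/dev/null
python3 -c "from h import *;st()"; done
```

```text
t 5.2333 pos [ 463.5 -197.3  250.6] rpy [-179.94    0.32  171.68] q6 -1.83 F [ 1.1  1.9 -2.4] M [ 0.016 -0.096 -0.011] open 0.123
tool dx,dy 1.0 0.2
t 5.4 pos [ 463.6 -197.4  250.6] rpy [-179.95    0.32  168.88] q6 -1.78 F [-1.2  0.7  0.8] M [ 0.177  0.089 -0.048] open 0.124
tool dx,dy 1.1 0.2
t 5.5667 pos [ 463.5 -197.5  250.6] rpy [-179.96    0.31  166.22] q6 -1.74 F [-0.2  1.5  0.3] M [0.074 0.044 0.001] open 0.121
tool dx,dy 1.1 0.3
```

Turned 0.40 rad so far without a bite. I'll continue in small steps.

```bash
for i in 1 2 3 4; do python3 -m creep '[[0,0,0.05,0,0,0,1],[0,0,0,0,0,0,1]]' 80 >/dev/null
python3 -c "from h import *;st()"; done
python3 - <<'E'
from h import *
f=grab_frame('side');cv2.imwrite('pics/s3.png',cv2.resize(f['color'][190:350,240:430,::-1],None,fx=3.5,fy=3.5,interpolation=cv2.INTER_CUBIC))
E
```

```text
t 5.7333 pos [ 463.5 -197.6  250.6] rpy [-179.96    0.31  163.64] q6 -1.69 F [-0.1  1.   1.7] M [ 0.092  0.091 -0.054] open 0.126
tool dx,dy 1.2 0.3
t 5.9 pos [ 463.5 -197.7  250.6] rpy [-179.96    0.3   161.13] q6 -1.65 F [-0.2  1.1  1.3] M [ 0.012  0.042 -0.04 ] open 0.126
tool dx,dy 1.2 0.3
t 6.0667 pos [ 463.5 -197.7  250.6] rpy [-179.97    0.3   158.68] q6 -1.6 F [0.5 0.3 1.5] M [ 0.019  0.075 -0.037] open 0.125
tool dx,dy 1.2 0.3
t 6.2333 pos [ 463.4 -197.8  250.6] rpy [-179.97    0.29  156.26] q6 -1.56 F [-0.4  0.3  0.7] M [-0.018  0.084  0.012] open 0.128
tool dx,dy 1.2 0.4
```

View pics/s3.png

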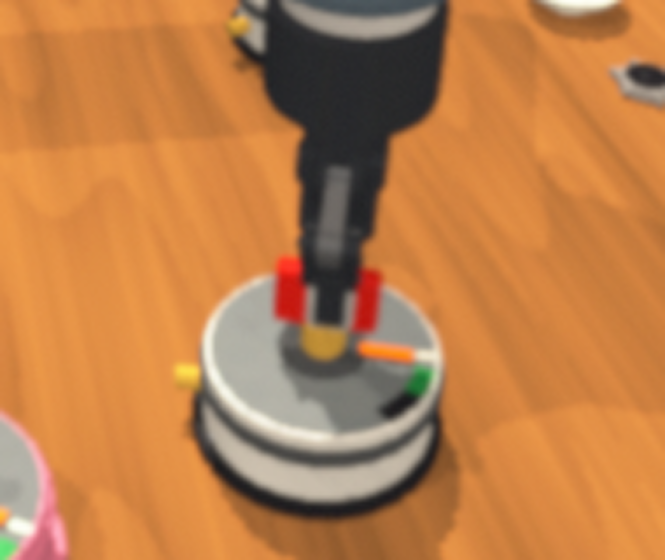

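The wing has turned about 33° and the pointer tip is at about (413,355) in the crop, possibly just moving. I'll measure the pointer angle numerically against the first picture.

```bash
cat >> h.py <<'E'
def ptr(f):
    h=hsv(f);q={}
    for k,m in(('orange',(h[...,0]>=8)&(h[...,0]<=16)&(h[...,1]>215)&(h[...,2]>200)),('green',(h[...,0]>55)&(h[...,0]<85)&(h[...,1]>120)&(h[...,2]>80)),('blackband',h[...,2]<60)):
        uv=np.argwhere(m)[:,::-1].astype(float)
        P=plane(f,uv,55 if k=='orange' else 52)[:,:2]-[462.5,-197.]
        rr=np.hypot(*P.T);a=np.degrees(np.arctan2(P[:,1],P[:,0]))
        s=(rr<58)&(rr>(26 if k=='orange' else 30))&(a>-110)&(a<10)
        if s.sum(): q[k]=(int(s.sum()),np.median(a[s]).round(1),np.percentile(a[s],[5,95]).round(1),np.percentile(rr[s],[5,95]).round(0))
    return q
E
python3 - <<'E'
from h import *
f=grab_frame('side');print('now',ptr(f))
f['color']=cv2.imread('pics/side0.png')[:,:,::-1].copy();print('start',ptr(f))
E
```

```text
now {'orange': (11, np.float64(-23.8), array([-25.9, -21.8]), array([27., 39.])), 'green': (27, np.float64(-39.1), array([-46.9, -31.1]), array([47., 53.])), 'blackband': (34, np.float64(-60.3), array([-69.4, -50.9]), array([47., 52.]))}
start {'orange': (9, np.float64(-20.7), array([-22.3, -18.5]), array([27., 39.])), 'green': (31, np.float64(-39.1), array([-47.4, -31.2]), array([47., 53.])), 'blackband': (8, np.float64(-60.8), array([-66.7, -55. ]), array([49., 51.]))}
```

The pointer has moved about 3°, so the taper has bitten. The green centre lies about 16° further on.

```bash
for i in 1 2; do python3 -m creep '[[0,0,0.05,0,0,0,1],[0,0,0.05,0,0,0,1],[0,0,0,0,0,0,1]]' 80 >/dev/null
python3 -c "from h import *;st();print(ptr(grab_frame('side'))['orange'])"; done
```

```text
t 6.5833 pos [ 463.4 -197.9  250.6] rpy [-179.97    0.29  151.04] q6 -1.47 F [-0.2  0.3  0.3] M [-0.022  0.106  0.002] open 0.128
tool dx,dy 1.2 0.4
(12, np.float64(-29.2), array([-31.5, -27.2]), array([28., 39.]))
t 6.8833 pos [ 463.3 -198.   250.6] rpy [-179.97    0.29  145.87] q6 -1.38 F [-0.8  0.6  0.8] M [-0.132  0.106  0.003] open 0.126
tool dx,dy 1.2 0.4
(10, np.float64(-33.9), array([-35.9, -32.5]), array([28., 40.]))
```

```bash
python3 -m creep '[[0,0,0.05,0,0,0,1],[0,0,0.05,0,0,0,1],[0,0,0,0,0,0,1]]' 80 >/dev/null
python3 - <<'E'
from h import *
st();f=grab_frame('side');print(ptr(f));cv2.imwrite('pics/s4.png',cv2.resize(f['color'][190:350,240:430,::-1],None,fx=3.5,fy=3.5,interpolation=cv2.INTER_CUBIC))
E
```

```text
t 7.1833 pos [ 463.2 -198.1  250.6] rpy [-179.97    0.29  140.71] q6 -1.29 F [-0.3  0.   1.5] M [-0.122  0.133  0.004] open 0.122
tool dx,dy 1.3 0.4
{'orange': (9, np.float64(-39.7), array([-41. , -38.3]), array([27., 40.])), 'green': (30, np.float64(-39.5), array([-47.5, -31.2]), array([47., 53.])), 'blackband': (32, np.float64(-60.9), array([-69.6, -51.4]), array([47., 52.]))}
```

View pics/s4.png

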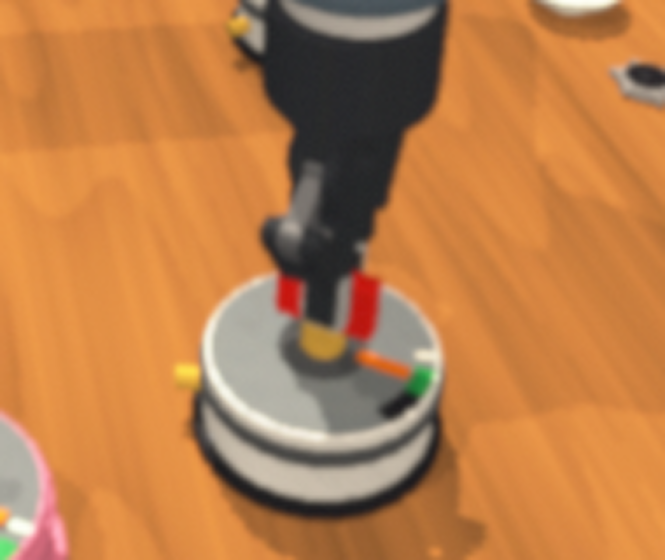

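The pointer is at −39.7° and the green centre at −39.5°, tip at crop (410,375). I'll open and rise.

```bash
python3 -m creep '[[0,0,0,0,0,0,1],[0,0,0,0,0,0,0.8],[0,0,0,0,0,0,0.6],[0,0,0,0,0,0,0.3],[0,0,0,0,0,0,0],[0,0,0,0,0,0,0],[0,0,0,0,0,0,0],[0,0,0,0,0,0,0]]' 
python3 -m creep '[[0,0,0,0,0,-10,0],[0,0,0,0,0,-25,0],[0,0,0,0,0,-30,0],[0,0,0,0,0,-30,0],[0,0,0,0,0,-30,0],[0,0,0,0,0,-30,0],[0,0,0,0,0,0,0]]'
python3 - <<'E'
from h import *
st();f=grab_frame('side');print(ptr(f));cv2.imwrite('pics/s5.png',f['color'][:,:,::-1]);cv2.imwrite('pics/s5z.png',cv2.resize(f['color'][190:350,240:430,::-1],None,fx=3.5,fy=3.5,interpolation=cv2.INTER_CUBIC))
E
```

```text
clock: 7.9
eef_pos: [463.5, -198.0, 250.5]
tcp_rot: [3.141, 0.005, 2.467]
contact_force: [-0.2, 0.1, 0.5]
opening: 1.001
clock: 8.48
eef_pos: [461.7, -197.0, 414.6]
tcp_rot: [-3.141, 0.001, 2.468]
contact_force: [1.2, -0.3, 0.2]
opening: 1.001
t 8.4833 pos [ 461.7 -197.   414.6] rpy [-1.7996e+02  4.0000e-02  1.4140e+02] q6 -1.3 F [ 1.2 -0.3  0.2] M [0.023 0.01  0.031] open 1.001
tool dx,dy -0.6 0.5
{'orange': (4, np.float64(-40.5), array([-41.1, -40.1]), array([27., 40.])), 'green': (30, np.float64(-39.5), array([-47.5, -31.2]), array([48., 53.])), 'blackband': (19, np.float64(-64.3), array([-70.4, -55.7]), array([47., 52.]))}
```

View pics/s5z.png

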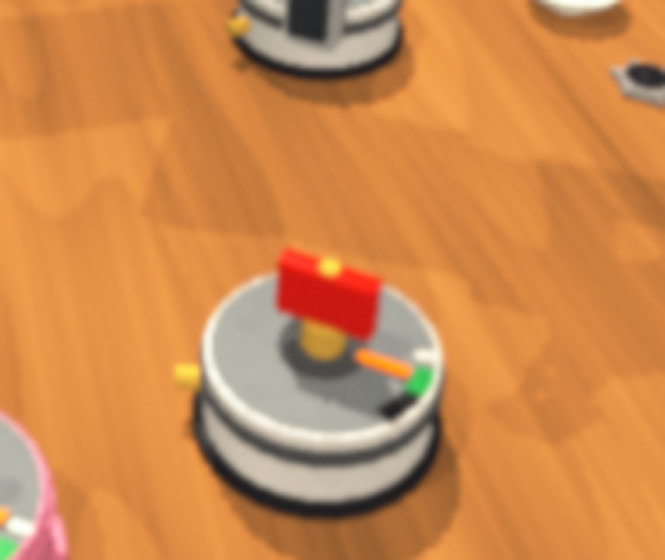

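The hand is clear of the wing and the pointer rests in the middle of green (tip at crop (410,372), green at (418,380)). One last look from above, then I'll hand in.

Run:
```python
from h import *
print(ptr(grab_frame('side'))); f=grab_frame('top');cv2.imwrite('pics/t5.png',f['color'][:,:,::-1])
st(); job.sign_off()
```

```text
{'orange': (4, np.float64(-40.5), array([-41.1, -40.1]), array([27., 40.])), 'green': (30, np.float64(-39.5), array([-47.5, -31.2]), array([48., 53.])), 'blackband': (20, np.float64(-64.1), array([-70.4, -55.8]), array([47., 51.]))}
t 8.6333 pos [ 460.2 -196.4  408.7] rpy [-179.84   -0.39  141.4 ] q6 -1.3 F [ 0.4 -0.1 -0.3] M [ 0.041 -0.028  0.003] open 1.0
tool dx,dy -2.2 1.0
the job is handed in; nothing more can be done
```

View pics/t5.png

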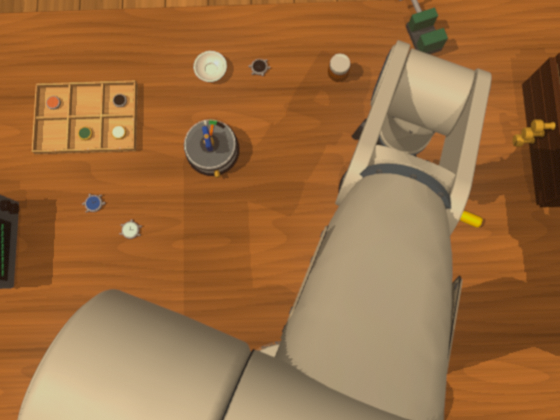

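I pinched the red wing on the white-banded pot and turned it about 48° clockwise. The taper bit after about 30°, and the plug then dragged the orange pointer to the middle of the green band. I let go, raised the arm clear, and handed the job in at 8.6 s.

**Pointer:** After release it reads −40.5° against a green band of about −47.5° to −31.2°. It was stable over two side-camera pictures, and all the contact forces I read were under about 10 N.

**Other pots:** The last top view shows the blue plug as it was at the start. The pink look-alike was never approached; the arm hides it in that last picture.

**Checks that disagreed or were not possible:**
- The wrist torque never showed the bite clearly, so I judged it from the pointer moving in the pictures.
- The tool turned back about 0.6° while the jaws opened. The pointer stayed in the green, but I couldn't measure whether the wing itself backed off by that small amount.
- The arm hid the red pot from above at the end, so its final check is from the side camera only.

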